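Line up the shop's plaster figures by height

ROBOT

A 6-joint arm with a two-finger parallel gripper is mounted at the origin on the work surface. World frame = base frame: x ahead of the robot, y to its left, z up, the work surface at z = 0. Lengths are in m, angles in rad, forces in N, time in s.
With the tool pointing down it reaches from about 0.3 to 0.775 m from the base axis. Payload 14.6 kg.
Tool frame: the origin (TCP) lies between the finger pads; the fingertips stand 14 mm ahead of it and the grasp point (between the pads) lies 5 mm behind it; z points along the fingers, y is the line along which they close (so a half turn about z gives the same grasp; the last joint's range is limited). The gripper opens to 94 mm and grips with 3 to 60 N. Pads are 16 mm wide; open, the fingers measure 119 mm over their backs; the gripper's body (75 mm by 177 mm) begins 78 mm behind the grasp point.
Start: joints at [1.178, 0.3, 1.521, -0, 1.321, -0.067], TCP at [0.176, 0.521, 0.219] pointing down, gripper open.
Joint ranges: [-3.03, 3.03], [-0.79, 2.21], [0.23, 2.52], [-1.04, 4.18], [0, 3.07], [-2.55, 2.55]. Speed limits (rad/s): [2.22, 2.22, 2.57, 3.14, 3.14, 3.14].

INTERFACE

Orientations are given as [roll, pitch, yaw] about the fixed x, y, z axes, in that order (R = Rz(yaw) Ry(pitch) Rx(roll)).
In Python, from station import ctrl gives the robot as it stands. The module is installed in compiled form; this text tells all that it offers.
- The arm moves only by the tool move_arm, never from a script. Its argument "targets" is a list of rows, each a list of 7 numbers: the opening, from -1 (shut) to 1 (fully open), then the shift along the tool's x, y, z in units of 50 mm (1.0 is 50 mm), then the turn, a rotation vector about the tool's x, y, z in rad. A call has 1 to 12 rows; each row is the pose to reach, as a shift and turn from the pose commanded when the call began, along the tool's axes at that moment; what a row does not reach only later rows make up. A row lasts 1/10 s, in which the tool goes at most 50 mm and 8.59 degrees, less where a joint would pass 70% of its speed; a pose out of reach is approached as far as the arm can. A call with a gripper value outside its range is refused whole. The fingers move at their own pace and stop on an object; "grip_force" is the grip in N (left out, the last holds). Time passes only in rows, so rows that repeat a pose let the fingers close. It gives the time, the measured TCP pose, the force, the opening and the grip force at its end, in the units of the state.
- ctrl.get_obs(): the state, without advancing time (a new reading comes with each control period).
- ctrl.camera(name): name is "scene" or "side" or "wrist"; returns (picture, depth): 400x640x3 uint8, red, green, blue; 400x640 float32, m along the optical axis (not along the pixel's ray), 0 where there is no reading.
- ctrl.camera_params(name): a dict with "intrinsics" (3x3 intrinsics, pixels), "rvec" (rotation vector, rad) and "tvec" (3), from world to camera coordinates, as OpenCV has them; the wrist camera has in their place "T_tool_cam" (4x4, takes a point from camera to tool coordinates, whose origin is the TCP and whose axes are the flange's). Camera axes: x right, y down, z forward; pixel columns grow to the right and rows downward; lengths in m; the calibration is good to about 2 mm. A picture is of the moment at which its call begins: read the wrist's pose just before it. camera_params takes no time and is no camera call.
- ctrl.hand_in(): hands the job in; it is judged then, once.
Trained networks look in the newest picture that a camera, given by its name, has taken for a name from the list of things; names that differ only in an ending like _2 or _b are one class to them, and where a whole thing is asked for, a point or a joint stands for the part that bears it (a point fixed in the world has none). Each returns a list of dicts, best first, with "score" (0 to 1); they miss things now and then, are a little off and sometimes report something else, mostly with a low value. They report only what shows in the picture. A call takes as long as a camera call.
- ctrl.cut_out(camera, target): "region" (400x640 bool, what is visible of it) and "point" ([column, row] in pixels, amid what is visible of it).
- ctrl.tip_of(camera, target): "point" ([column, row] in pixels: a listed point, or the origin of a listed thing).
The state is a dict: "time_s": time; "qpos": joint angles; "joint_vel": joint speeds; "tau": joint torques, N m; "ee_pos": TCP position; "eef_rot": TCP orientation; "force": force on the tool from outside, world axes, zero at the start; "moment": the same for the moment, N m; "grip_width": finger opening in m; "grip_force": force on a finger pad.
Only numpy, scipy, OpenCV 4.12 (cv2) and the standard library are available. Lean on these libraries where they do the work, as an engineer would, in place of code of your own. Each camera call takes 0.05 s, during which the arm holds its last target. There are 200 camera calls.

TASK

Dress the display riser: stand the four robed figures upright on the four discs, one in the middle of each disc, in order of height along the row, with the tallest on the gold disc at one end and each next one shorter, so that the shortest stands on the disc at the far end. Do not let any figure fall over, and leave the amber glass candle and the green vase standing where they are.

Things in the scene. Friction and masses are not known exactly. Their poses are not given: they have to be found in the camera images.
- figure_white_center (a point): Loose plaster figure: white robe, blue trim, brown hair, terracotta face, dark round base. 155 mm tall overall, about 210 g; it starts upright on the counter. Base 48 mm across, 8 mm high; robe round and straight, 38 mm across, from 18 mm to 119 mm above the underside (grip it there, from above, at any yaw); then narrow shoulders and a 24 mm round head. The point is the figure's centre, on its axis, 77.5 mm above its underside; z points up to the head.
- figure_red_center (a point): Loose plaster figure: red robe, gold trim, black hair, terracotta face, dark round base. 130 mm tall overall, about 180 g; it starts upright on the counter. Base 48 mm across, 8 mm high; robe round and straight, 38 mm across, from 18 mm to 94 mm above the underside (grip it there, from above, at any yaw); then narrow shoulders and a 24 mm round head. The point is the figure's centre, on its axis, 65 mm above its underside; z points up to the head.
- figure_blue_center (a point): Loose plaster figure: blue robe, white trim, yellow hair, terracotta face, dark round base. 105 mm tall overall, about 150 g; it starts upright on the counter. Base 48 mm across, 8 mm high; robe round and straight, 38 mm across, from 18 mm to 69 mm above the underside (grip it there, from above, at any yaw); then narrow shoulders and a 24 mm round head. The point is the figure's centre, on its axis, 52.5 mm above its underside; z points up to the head.
- figure_purple_center (a point): Loose plaster figure: purple robe, gold trim, white hair, terracotta face, dark round base. 80 mm tall overall, about 120 g; it starts upright on the counter. Base 48 mm across, 8 mm high; robe round and straight, 38 mm across, from 18 mm to 44 mm above the underside (grip it there, from above, at any yaw); then narrow shoulders and a 24 mm round head. The point is the figure's centre, on its axis, 40 mm above its underside; z points up to the head.
- disc_gold: Fixed flat polished gold disc, 70 mm across, 4 mm thick, one of four in a straight row on the top of a low white-painted riser (100 mm deep, 390 mm long, 30 mm high), discs 95 mm apart centre to centre. It is always at one of the two ends of the row, either end. The origin is the centre of its underside, on the riser's top; its upper face is 4 mm higher; z up.
- disc_green: Fixed flat green disc, 70 mm across, 4 mm thick, one of four in a straight row on the top of a low white-painted riser (100 mm deep, 390 mm long, 30 mm high), discs 95 mm apart centre to centre. It may be at any of the other three places. The origin is the centre of its underside, on the riser's top; its upper face is 4 mm higher; z up.
- disc_orange: Fixed flat orange disc, 70 mm across, 4 mm thick, one of four in a straight row on the top of a low white-painted riser (100 mm deep, 390 mm long, 30 mm high), discs 95 mm apart centre to centre. It may be at any of the other three places. The origin is the centre of its underside, on the riser's top; its upper face is 4 mm higher; z up.
- disc_black: Fixed flat black disc, 70 mm across, 4 mm thick, one of four in a straight row on the top of a low white-painted riser (100 mm deep, 390 mm long, 30 mm high), discs 95 mm apart centre to centre. It may be at any of the other three places. The origin is the centre of its underside, on the riser's top; its upper face is 4 mm higher; z up.
- candle_center (a point): Loose amber glass candle, a plain upright tumbler 70 mm tall, 40 mm across at the foot and 46 mm at the top, white wax on top, standing among the figures; not to be moved. The point is its centre, 35 mm above its underside; z up.
- vase_center (a point): Loose small green glass vase, 95 mm tall, 48 mm across at its belly and narrow at the neck, standing among the figures; not to be moved. The point is its centre, 47.5 mm above its underside; z up.

How it is judged:
At the end, for the whole second after the job is handed in: From the gold disc along the row stand the white, red, blue and purple figure, one per disc, each within 13 mm of its disc's centre and resting on it (height within 6 mm), upright within 0.12 rad, released and at rest; candle and vase within 25 mm of their starts (horizontal distance between figure_white_center and disc_gold below 0.013 m and z of figure_white_center in the frame of disc_gold between 0.0755 and 0.0875 m and ((horizontal distance between figure_red_center and disc_green below 0.013 m and z of figure_red_center in the frame of disc_green between 0.063 and 0.075 m and horizontal distance between disc_green and disc_gold between 0.0475 and 0.1425 m) or (horizontal distance between figure_red_center and disc_orange below 0.013 m and z of figure_red_center in the frame of disc_orange between 0.063 and 0.075 m and horizontal distance between disc_orange and disc_gold between 0.0475 and 0.1425 m) or (horizontal distance between figure_red_center and disc_black below 0.013 m and z of figure_red_center in the frame of disc_black between 0.063 and 0.075 m and horizontal distance between disc_black and disc_gold between 0.0475 and 0.1425 m)) and ((horizontal distance between figure_blue_center and disc_green below 0.013 m and z of figure_blue_center in the frame of disc_green between 0.0505 and 0.0625 m and horizontal distance between disc_green and disc_gold between 0.1425 and 0.2375 m) or (horizontal distance between figure_blue_center and disc_orange below 0.013 m and z of figure_blue_center in the frame of disc_orange between 0.0505 and 0.0625 m and horizontal distance between disc_orange and disc_gold between 0.1425 and 0.2375 m) or (horizontal distance between figure_blue_center and disc_black below 0.013 m and z of figure_blue_center in the frame of disc_black between 0.0505 and 0.0625 m and horizontal distance between disc_black and disc_gold between 0.1425 and 0.2375 m)) and ((horizontal distance between figure_purple_center and disc_green below 0.013 m and z of figure_purple_center in the frame of disc_green between 0.038 and 0.05 m and horizontal distance between disc_green and disc_gold between 0.2375 and 0.3325 m) or (horizontal distance between figure_purple_center and disc_orange below 0.013 m and z of figure_purple_center in the frame of disc_orange between 0.038 and 0.05 m and horizontal distance between disc_orange and disc_gold between 0.2375 and 0.3325 m) or (horizontal distance between figure_purple_center and disc_black below 0.013 m and z of figure_purple_center in the frame of disc_black between 0.038 and 0.05 m and horizontal distance between disc_black and disc_gold between 0.2375 and 0.3325 m)) and angle between each of figure_white_center, figure_red_center, figure_blue_center, figure_purple_center's own z axis and vertical below 0.12 rad and linear speed of each of figure_white, figure_red, figure_blue, figure_purple below 0.02 m/s and distance of each of candle_center, vase_center from where it was at the start of the episode below 0.025 m); the robot touches nothing.
It fails at once if a figure is tipped over (more than 0.7 rad) (angle between any of figure_white_center, figure_red_center, figure_blue_center, figure_purple_center's own z axis and vertical above 0.7 rad).
It fails at once if the candle or the vase is moved more than 25 mm or tipped over (distance of any of candle_center, vase_center from where it was at the start of the episode above 0.025 m or angle between any of candle_center, vase_center's own z axis and vertical above 0.5 rad).
It also fails if it takes over 120 s, if anything falls off the work surface, if the arm or the gripper's body presses on something with over 40 N, if the wrist force passes 120 N, or if a joint passes its speed limit or range.

## Working session

There is one attempt and no reset: what is moved stays moved. The work goes in short steps, Python scripts to look and compute and a tool call to move; the robot and the scene stay as the last step left them, time stands still between calls to the robot, and variables do not carry over. Pictures are saved under pics/ and viewed, at most 14 in all, crops included, and the job is handed in when it is done.

Besides the shell and the picture viewer there is one more tool, called after "Call:" in YAML: its name, and indented under it one key for each argument. move_arm: Moves the arm, as the interface text tells. Its arguments: {"type":"object","properties":{"targets":{"type":"array"},"grip_force":{"type":"number"}},"required":["targets"]}

```bash
mkdir -p pics; cat > h.py <<'E'
import numpy as np,cv2
from station import ctrl
def snap(n,f):
    p,d=ctrl.camera(n); cv2.imwrite('pics/'+f,p[:,:,::-1]); return p,d
def w2c(n):
    P=ctrl.camera_params(n); return np.array(P['intrinsics']),cv2.Rodrigues(np.array(P['rvec'],float))[0],np.array(P['tvec'],float).ravel()
def ray_z(n,uv,z):
    K,R,t=w2c(n); d=R.T@np.linalg.inv(K)@np.array([uv[0],uv[1],1.]); c=-R.T@t
    return c+d*(z-c[2])/d[2]
def pts(n,depth,mask):
    K,R,t=w2c(n); v,u=np.nonzero(mask&(depth>0)); z=depth[v,u]
    X=np.linalg.inv(K)@np.vstack([u*z,v*z,z]); return (R.T@(X-t[:,None])).T
E
python3 - <<'E'
from h import *
o=ctrl.get_obs();print(o['time_s'],o['ee_pos'],o['eef_rot'])
H={'figure_white_center':.0775,'figure_red_center':.065,'figure_blue_center':.0525,'figure_purple_center':.04,'candle_center':.035,'vase_center':.0475,'disc_gold':.03,'disc_green':.03,'disc_orange':.03,'disc_black':.03}
for c in ['scene','side']:
    p,d=snap(c,c+'0.png')
    for k,z in H.items():
        r=ctrl.tip_of(c,k)
        if r: print(c,k,np.round(r[0]['score'],2),np.round(r[0]['point']),ray_z(c,r[0]['point'],z).round(3))
E
```

```text
0.0 [0.17593794 0.5208431  0.21889007] [-3.14044685e+00 -8.65472856e-05  2.81579369e+00]
scene figure_white_center 0.82 [352. 179.] [0.433 0.053 0.077]
scene figure_red_center 0.95 [208. 176.] [ 0.461 -0.301  0.065]
scene figure_blue_center 0.57 [255. 182.] [ 0.453 -0.187  0.052]
scene figure_purple_center 0.94 [310. 186.] [ 0.437 -0.053  0.04 ]
scene candle_center 0.78 [453. 212.] [0.467 0.297 0.035]
scene vase_center 0.6 [401. 188.] [0.422 0.172 0.047]
scene disc_gold 0.77 [351. 253.] [0.61 0.07 0.03]
scene disc_green 0.65 [269. 246.] [ 0.616 -0.115  0.03 ]
scene disc_orange 0.91 [310. 252.] [ 0.62 -0.02  0.03]
scene disc_black 0.83 [224. 244.] [ 0.625 -0.216  0.03 ]
side figure_white_center 0.89 [356. 226.] [0.442 0.055 0.078]
side figure_red_center 0.6 [372. 136.] [ 0.464 -0.314  0.065]
side figure_blue_center 0.96 [366. 166.] [ 0.459 -0.194  0.052]
side figure_purple_center 0.87 [371. 207.] [ 0.425 -0.054  0.04 ]
side candle_center 0.86 [316. 335.] [0.469 0.304 0.035]
side vase_center 0.94 [354. 283.] [0.421 0.183 0.047]
side disc_gold 0.55 [279. 233.] [0.613 0.067 0.03 ]
side disc_green 0.85 [298. 183.] [ 0.619 -0.113  0.03 ]
side disc_orange 0.97 [293. 206.] [ 0.607 -0.027  0.03 ]
side disc_black 0.6 [306. 164.] [ 0.621 -0.195  0.03 ]
```

```bash
cat > m.py <<'E'
from h import *
from scipy.optimize import least_squares
def circ(P,r):
    f=lambda c:np.hypot(P[:,0]-c[0],P[:,1]-c[1])-r
    K=np.array(ctrl.camera_params  and [0,0])
    return least_squares(f,P[:,:2].mean(0)+0,loss='soft_l1',f_scale=.002).x
def fig(c,d,k,lo,hi,r):
    m=ctrl.cut_out(c,k)
    if not m: return None
    P=pts(c,d,m[0]['region']); P=P[(P[:,2]>lo)&(P[:,2]<hi)]
    if len(P)<20: return len(P)
    K,R,t=w2c(c); cam=(-R.T@t)[:2]; med=np.median(P[:,:2],0)
    P=P[np.hypot(*(P[:,:2]-med).T)<.035]
    dirn=(med-cam)/np.linalg.norm(med-cam)
    f=lambda x:np.hypot(P[:,0]-x[0],P[:,1]-x[1])-r
    s=least_squares(f,med+dirn*r*.8,loss='soft_l1',f_scale=.002)
    return s.x.round(4),len(P),round(float(np.median(abs(f(s.x)))),4)
E
python3 - <<'E'
from m import *
B={'figure_white_center':(.025,.11),'figure_red_center':(.025,.09),'figure_blue_center':(.025,.065),'figure_purple_center':(.02,.042)}
for c in ['scene','side']:
    p,d=ctrl.camera(c)
    for k,(a,b) in B.items(): print(c,k,fig(c,d,k,a,b,.019))
    print(fig(c,d,'candle_center',.02,.05,.0215),fig(c,d,'vase_center',.01,.09,.022))
    for k in ['gold','orange','green','black']:
        m=ctrl.cut_out(c,'disc_'+k)
        if m:
            P=pts(c,d,m[0]['region']); e=cv2.minEnclosingCircle(P[abs(P[:,2]-.034)<.008][:,:2].astype(np.float32)) 
            M=m[0]['region'].astype(np.uint8); cc=max(cv2.findContours(M,0,1)[0],key=cv2.contourArea)
            print(c,k,np.median(P,0).round(3),np.round(e[0],4),round(e[1],4),ray_z(c,cv2.fitEllipse(cc)[0],.034).round(4))
E
```

```text
scene figure_white_center (array([0.4433, 0.0504]), 373, 0.0008)
scene figure_red_center (array([ 0.4639, -0.3038]), 298, 0.0008)
scene figure_blue_center (array([ 0.4541, -0.1827]), 165, 0.0008)
scene figure_purple_center (array([ 0.4306, -0.0547]), 89, 0.0007)
(array([0.4688, 0.3028]), 138, 0.0005) (array([0.4246, 0.1782]), 395, 0.0024)
scene gold [0.617 0.073 0.034] [0.6159 0.0748] 0.0368 [0.6163 0.073  0.034 ]
scene orange [ 0.618 -0.022  0.034] [ 0.615  -0.0222] 0.037 [ 0.6178 -0.0224  0.034 ]
scene green [ 0.62  -0.117  0.034] [ 0.618  -0.1166] 0.0356 [ 0.6199 -0.1166  0.034 ]
scene black [ 0.621 -0.211  0.034] [ 0.6198 -0.2112] 0.0347 [ 0.6211 -0.2112  0.034 ]
side figure_white_center (array([0.4418, 0.0491]), 558, 0.0008)
side figure_red_center (array([ 0.4629, -0.3062]), 247, 0.0011)
side figure_blue_center (array([ 0.453 , -0.1852]), 202, 0.0012)
side figure_purple_center (array([ 0.4288, -0.0562]), 64, 0.0009)
(array([0.4687, 0.3004]), 192, 0.0005) (array([0.4263, 0.1739]), 590, 0.0023)
side gold [0.613 0.073 0.035] [0.6142 0.0704] 0.0382 [0.6138 0.0718 0.034 ]
side orange [ 0.615 -0.022  0.036] [ 0.6159 -0.0227] 0.0353 [ 0.6155 -0.0235  0.034 ]
side green [ 0.615 -0.116  0.036] [ 0.6155 -0.1187] 0.0361 [ 0.6161 -0.1181  0.034 ]
side black [ 0.618 -0.212  0.035] [ 0.6207 -0.2169] 0.0401 [ 0.6188 -0.2144  0.034 ]
```

View pics/scene0.png

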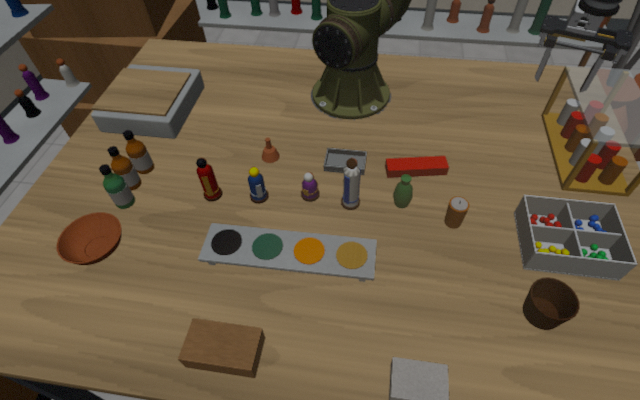

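View pics/side0.png

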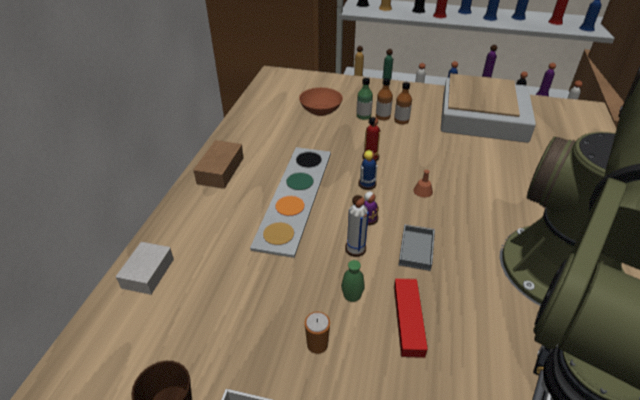

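Scene picture: figures in a row at pixels red (208,180), blue (257,185), purple (310,187), white (351,185), then vase (402,192) and candle (456,212). The discs run gold (351,255), orange (309,251), green (267,246), black (227,242). The side view agrees with this order.

Call:
move_arm:
  targets:
    - [1, 0, 0, -1, 0, 0, 0]
    - [1, -1, -0.9, -1, 0, 0, 0.15]
    - [1, -1.8, -1.6, -1, 0, 0, 0.3]
    - [1, -2.6, -2.3, -1, 0, 0, 0.43]
    - [1, -3.4, -3.0, -1, 0, 0, 0.56]
    - [1, -4.2, -3.7, -1, 0, 0, 0.69]
    - [1, -5.0, -4.4, -1, 0, 0, 0.82]
    - [1, -5.8, -5.1, -1, 0, 0, 0.95]
    - [1, -6.6, -5.8, -1, 0, 0, 1.08]
    - [1, -7.4, -6.5, -1, 0, 0, 1.2]
    - [1, -8.07, -7.22, -0.5, 0, 0, 1.245]
    - [1, -8.07, -7.22, -0.5, 0, 0, 1.245]
  grip_force: 20

```text
time_s: 3.4
ee_pos: [0.4435, 0.0477, 0.2444]
eef_rot: [3.14, -0.0, 1.568]
force: [0.3, 1.4, -0.3]
grip_width: 0.0938
grip_force: 0.0
```

Call:
move_arm:
  targets:
    - [1, 0.04, -0.02, 0.6, 0, 0, 0]
    - [1, 0.04, -0.02, 1.2, 0, 0, 0]
    - [1, 0.04, -0.02, 1.8, 0, 0, 0]
    - [1, 0.04, -0.02, 2.4, 0, 0, 0]
    - [1, 0.04, -0.02, 2.9, 0, 0, 0]
    - [1, 0.04, -0.02, 3.28, 0, 0, 0]
    - [1, 0.04, -0.02, 3.28, 0, 0, 0]
    - [1, 0.04, -0.02, 3.28, 0, 0, 0]
    - [-0.3, 0.04, -0.02, 3.28, 0, 0, 0]
    - [-0.3, 0.04, -0.02, 3.28, 0, 0, 0]
    - [-0.3, 0.04, -0.02, 3.28, 0, 0, 0]
    - [-0.3, 0.04, -0.02, 3.28, 0, 0, 0]
  grip_force: 20

```text
time_s: 4.6
ee_pos: [0.4419, 0.0519, 0.0808]
eef_rot: [3.141, 0.0, 1.571]
force: [-0.1, -0.0, 0.4]
grip_width: 0.0657
grip_force: 0.0
```

Call:
move_arm:
  targets:
    - [-0.3, 0, 0, 0, 0, 0, 0]
    - [-0.3, 0, 0, 0, 0, 0, 0]
    - [-0.3, 0, 0, 0, 0, 0, 0]

```text
time_s: 4.9
ee_pos: [0.4418, 0.0519, 0.0805]
eef_rot: [-3.142, -0.0, 1.571]
force: [0.4, 0.5, -0.0]
grip_width: 0.0413
grip_force: 0.3
```

Call:
move_arm:
  targets:
    - [-1, 0, 0, 0, 0, 0, 0]
    - [-1, 0, 0, 0, 0, 0, 0]
    - [-1, 0, 0, 0, 0, 0, 0]
    - [-1, 0, 0, -0.1, 0, 0, 0]
    - [-1, 0, 0, -0.3, 0, 0, 0]
    - [-1, 0, 0, -0.6, 0, 0, 0]
    - [-1, 0, 0, -1, 0, 0, 0]
    - [-1, 0, 0, -1.3, 0, 0, 0]
    - [-1, 0, 0, -1.4, 0, 0, 0]
    - [-1, 0, 0, -1.4, 0, 0, 0]

```text
time_s: 5.9
ee_pos: [0.442, 0.0519, 0.1511]
eef_rot: [3.14, -0.0, 1.571]
force: [-0.2, 0.6, -2.2]
grip_width: 0.0378
grip_force: 20.0
```

Call:
move_arm:
  targets:
    - [-1, 0.06, 0.5, 0, 0, 0, 0]
    - [-1, 0.15, 1.1, 0, 0, 0, 0]
    - [-1, 0.24, 1.8, 0, 0, 0, 0]
    - [-1, 0.32, 2.5, 0, 0, 0, 0]
    - [-1, 0.4, 3.1, 0, 0, 0, 0]
    - [-1, 0.45, 3.46, 0, 0, 0, 0]
    - [-1, 0.45, 3.46, 0, 0, 0, 0]
    - [-1, 0.45, 3.46, 0.2, 0, 0, 0]
    - [-1, 0.45, 3.46, 0.4, 0, 0, 0]
    - [-1, 0.45, 3.46, 0.55, 0, 0, 0]
    - [-1, 0.45, 3.46, 0.64, 0, 0, 0]
    - [-1, 0.45, 3.46, 0.64, 0, 0, 0]

```text
time_s: 7.1
ee_pos: [0.6143, 0.0744, 0.1177]
eef_rot: [-3.14, 0.0, 1.571]
force: [0.7, -0.1, -1.1]
grip_width: 0.0374
grip_force: 20.0
```

Call:
move_arm:
  targets:
    - [-1, 0, 0, 0.03, 0, 0, 0]
    - [-1, 0, 0, 0.06, 0, 0, 0]
    - [-1, 0, 0, 0.06, 0, 0, 0]

```text
time_s: 7.4
ee_pos: [0.6148, 0.0744, 0.1155]
eef_rot: [3.141, -0.0, 1.571]
force: [0.2, -0.3, -2.1]
grip_width: 0.0377
grip_force: 20.0
```

```bash
python3 - <<'E'
from m import *
p,d=snap('side','side1.png'); cv2.imwrite('pics/side1c.png',cv2.resize(p[120:300,220:420,::-1],None,fx=3,fy=3))
print(fig('side',d,'figure_white_center',.055,.09,.019))
E
```

```text
(array([0.6132, 0.0714]), 220, 0.001)
```

View pics/side1c.png

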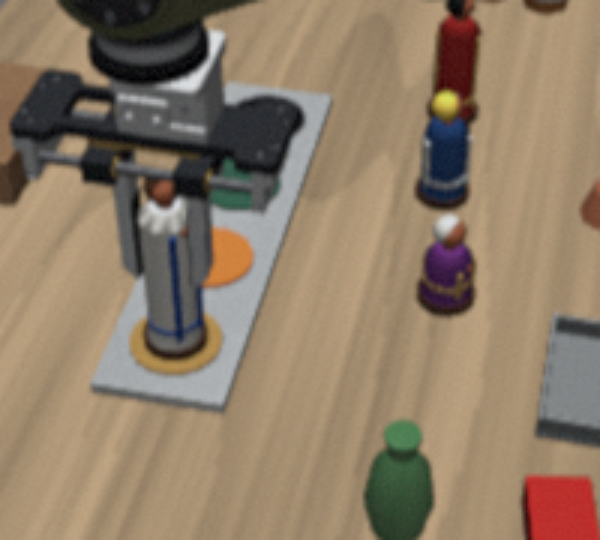

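The crop shows the white figure upright in the gripper, centred over the gold disc at crop (177,335).

Call:
move_arm:
  targets:
    - [-1, 0, 0, 0.03, 0, 0, 0]
    - [-1, 0, 0, 0.03, 0, 0, 0]
    - [1, 0, 0, 0.03, 0, 0, 0]
    - [1, 0, 0, 0.03, 0, 0, 0]
    - [1, 0, 0, 0.03, 0, 0, 0]
    - [1, 0, 0, 0.03, 0, 0, 0]
    - [1, 0, 0, 0.03, 0, 0, 0]
    - [1, 0, 0, 0.03, 0, 0, 0]
    - [1, 0, 0, -0.4, 0, 0, 0]
    - [1, 0, 0, -1.2, 0, 0, 0]
    - [1, 0, 0, -2.0, 0, 0, 0]
    - [1, 0, 0, -2.8, 0, 0, 0]

```text
time_s: 8.7
ee_pos: [0.6145, 0.0744, 0.2571]
eef_rot: [-3.142, 0.0, 1.571]
force: [0.6, 1.3, 0.3]
grip_width: 0.0941
grip_force: 0.0
```

Call:
move_arm:
  targets:
    - [1, -0.4, -0.2, 0, 0, 0, 0]
    - [1, -1.1, -0.5, 0, 0, 0, 0]
    - [1, -1.9, -0.8, 0, 0, 0, 0]
    - [1, -2.7, -1.1, 0, 0, 0, 0]
    - [1, -3.5, -1.4, 0, 0, 0, 0]
    - [1, -4.3, -1.7, 0, 0, 0, 0]
    - [1, -5.1, -2.0, 0, 0, 0, 0]
    - [1, -5.9, -2.3, 0, 0, 0, 0]
    - [1, -6.6, -2.6, 0, 0, 0, 0]
    - [1, -7.2, -2.9, 0, 0, 0, 0]
    - [1, -7.59, -3.02, 0, 0, 0, 0]
    - [1, -7.59, -3.02, 0, 0, 0, 0]

```text
time_s: 9.9
ee_pos: [0.4628, -0.307, 0.2553]
eef_rot: [-3.141, 0.0, 1.568]
force: [-0.2, 0.2, 0.0]
grip_width: 0.0939
grip_force: 0.0
```

Call:
move_arm:
  targets:
    - [1, 0.03, 0.01, 0.6, 0, 0, 0]
    - [1, 0.03, 0.01, 1.3, 0, 0, 0]
    - [1, 0.03, 0.01, 2.0, 0, 0, 0]
    - [1, 0.03, 0.01, 2.7, 0, 0, 0]
    - [1, 0.03, 0.01, 3.3, 0, 0, 0]
    - [1, 0.03, 0.01, 3.7, 0, 0, 0]
    - [1, 0.03, 0.01, 3.9, 0, 0, 0]
    - [1, 0.03, 0.01, 3.9, 0, 0, 0]
    - [1, 0.03, 0.01, 3.9, 0, 0, 0]
    - [0, 0.03, 0.01, 3.9, 0, 0, 0]
    - [-0.2, 0.03, 0.01, 3.9, 0, 0, 0]
    - [-1, 0.03, 0.01, 3.9, 0, 0, 0]

```text
time_s: 11.1
ee_pos: [0.4645, -0.3038, 0.0611]
eef_rot: [3.141, 0.001, 1.571]
force: [0.1, -0.1, -0.8]
grip_width: 0.0733
grip_force: 0.0
```

Call:
move_arm:
  targets:
    - [-1, 0, 0, 0, 0, 0, 0]
    - [-1, 0, 0, 0, 0, 0, 0]
    - [-1, 0, 0, 0, 0, 0, 0]
    - [-1, 0, 0, 0, 0, 0, 0]
    - [-1, 0, 0, 0, 0, 0, 0]
    - [-1, 0, 0, 0, 0, 0, 0]
    - [-1, 0, 0, 0, 0, 0, 0]
    - [-1, 0, 0, 0, 0, 0, 0]

```text
time_s: 11.9
ee_pos: [0.4642, -0.3036, 0.0604]
eef_rot: [-3.142, -0.0, 1.571]
force: [0.3, 0.0, -0.0]
grip_width: 0.0376
grip_force: 20.0
```

Call:
move_arm:
  targets:
    - [-1, 0, 0, -0.2, 0, 0, 0]
    - [-1, 0, 0, -0.6, 0, 0, 0]
    - [-1, 0, 0, -1.1, 0, 0, 0]
    - [-1, 0, 0, -1.6, 0, 0, 0]
    - [-1, 0.3, 0.4, -1.6, 0, 0, 0]
    - [-1, 0.9, 1.0, -1.6, 0, 0, 0]
    - [-1, 1.6, 1.7, -1.6, 0, 0, 0]
    - [-1, 2.3, 2.4, -1.6, 0, 0, 0]
    - [-1, 3.1, 2.9, -1.6, 0, 0, 0]
    - [-1, 3.9, 3.05, -1.6, 0, 0, 0]
    - [-1, 4.6, 3.05, -1.6, 0, 0, 0]
    - [-1, 5.2, 3.05, -1.6, 0, 0, 0]

```text
time_s: 13.1
ee_pos: [0.6167, -0.0415, 0.1408]
eef_rot: [-3.141, -0.0, 1.572]
force: [-0.6, -1.0, -2.5]
grip_width: 0.0375
grip_force: 20.0
```

Call:
move_arm:
  targets:
    - [-1, 0.3, 0, 0, 0, 0, 0]
    - [-1, 0.43, 0, 0, 0, 0, 0]
    - [-1, 0.43, 0, 0, 0, 0, 0]
    - [-1, 0.43, 0, 0.3, 0, 0, 0]
    - [-1, 0.43, 0, 0.6, 0, 0, 0]
    - [-1, 0.43, 0, 0.8, 0, 0, 0]
    - [-1, 0.43, 0, 0.88, 0, 0, 0]
    - [-1, 0.43, 0, 0.91, 0, 0, 0]
    - [-1, 0.43, 0, 0.93, 0, 0, 0]
    - [-1, 0.43, 0, 0.93, 0, 0, 0]

```text
time_s: 14.1
ee_pos: [0.6169, -0.0223, 0.0944]
eef_rot: [3.141, 0.0, 1.571]
force: [-2.0, -2.1, 1.9]
grip_width: 0.0374
grip_force: 20.0
```

```bash
python3 - <<'E'
from m import *
for c in ['side','scene']:
    p,d=ctrl.camera(c)
    print(fig(c,d,'figure_red_center',.055,.08,.019),fig(c,d,'figure_white_center',.055,.15,.019))
    print(fig(c,d,'figure_blue_center',.025,.065,.019),fig(c,d,'figure_purple_center',.02,.042,.019))
E
```

```text
(array([ 0.6148, -0.0251]), 96, 0.001) (array([0.6134, 0.0715]), 628, 0.0009)
(array([ 0.453 , -0.1851]), 208, 0.0011) (array([ 0.4292, -0.056 ]), 126, 0.0008)
(array([ 0.6174, -0.0225]), 63, 0.0006) (array([0.6152, 0.0725]), 470, 0.0006)
(array([ 0.4541, -0.1827]), 163, 0.0008) None
```

Call:
move_arm:
  targets:
    - [-1, 0, 0, 0, 0, 0, 0]
    - [1, 0, 0, 0, 0, 0, 0]
    - [1, 0, 0, 0, 0, 0, 0]
    - [1, 0, 0, 0, 0, 0, 0]
    - [1, 0, 0, 0, 0, 0, 0]
    - [1, 0, 0, 0, 0, 0, 0]
    - [1, 0, 0, 0, 0, 0, 0]
    - [1, 0, 0, -0.4, 0, 0, 0]
    - [1, 0, 0, -1.2, 0, 0, 0]
    - [1, 0, 0, -2.0, 0, 0, 0]
    - [1, 0, 0, -2.6, 0, 0, 0]
    - [1, 0, 0, -2.6, 0, 0, 0]

```text
time_s: 15.8
ee_pos: [0.6181, -0.0222, 0.2288]
eef_rot: [3.134, 0.001, 1.571]
force: [-0.5, 1.0, 0.0]
grip_width: 0.0939
grip_force: 0.0
```

Call:
move_arm:
  targets:
    - [1, -0.4, -0.4, 0, 0, 0, 0]
    - [1, -1, -1, 0, 0, 0, 0]
    - [1, -1.6, -1.6, 0, 0, 0, 0]
    - [1, -2.2, -2.2, 0, 0, 0, 0]
    - [1, -2.8, -2.8, 0, 0, 0, 0]
    - [1, -3.22, -3.27, 0, 0, 0, 0]
    - [1, -3.22, -3.27, 0, 0, 0, 0]
    - [1, -3.22, -3.27, 0, 0, 0, 0]

```text
time_s: 16.6
ee_pos: [0.4531, -0.1833, 0.2236]
eef_rot: [-3.141, -0.0, 1.57]
force: [0.3, -0.5, -0.1]
grip_width: 0.094
grip_force: 0.0
```

Call:
move_arm:
  targets:
    - [1, -0.01, 0.01, 0.6, 0, 0, 0]
    - [1, -0.01, 0.01, 1.2, 0, 0, 0]
    - [1, -0.01, 0.01, 1.8, 0, 0, 0]
    - [1, -0.01, 0.01, 2.4, 0, 0, 0]
    - [1, -0.01, 0.01, 3.0, 0, 0, 0]
    - [1, -0.01, 0.01, 3.4, 0, 0, 0]
    - [1, -0.01, 0.01, 3.61, 0, 0, 0]
    - [1, -0.01, 0.01, 3.61, 0, 0, 0]
    - [1, -0.01, 0.01, 3.61, 0, 0, 0]
    - [-1, -0.01, 0.01, 3.61, 0, 0, 0]
    - [-1, -0.01, 0.01, 3.61, 0, 0, 0]
    - [-1, -0.01, 0.01, 3.61, 0, 0, 0]

```text
time_s: 17.8
ee_pos: [0.4541, -0.1837, 0.0441]
eef_rot: [3.141, 0.001, 1.571]
force: [0.6, -0.9, -0.3]
grip_width: 0.0737
grip_force: 0.0
```

Call:
move_arm:
  targets:
    - [-1, 0, 0, 0, 0, 0, 0]
    - [-1, 0, 0, 0, 0, 0, 0]
    - [-1, 0, 0, 0, 0, 0, 0]
    - [-1, 0, 0, 0, 0, 0, 0]
    - [-1, 0, 0, 0, 0, 0, 0]
    - [-1, 0, 0, 0, 0, 0, 0]
    - [-1, 0, 0, 0, 0, 0, 0]

```text
time_s: 18.5
ee_pos: [0.4538, -0.1836, 0.0435]
eef_rot: [3.142, 0.0, 1.571]
force: [0.9, 0.4, 0.2]
grip_width: 0.0373
grip_force: 20.0
```

Call:
move_arm:
  targets:
    - [-1, 0, 0, -0.2, 0, 0, 0]
    - [-1, 0, 0, -0.6, 0, 0, 0]
    - [-1, 0, 0, -1.1, 0, 0, 0]
    - [-1, 0, 0, -1.4, 0, 0, 0]
    - [-1, 0.2, 0.5, -1.4, 0, 0, 0]
    - [-1, 0.5, 1.2, -1.4, 0, 0, 0]
    - [-1, 0.8, 2.0, -1.4, 0, 0, 0]
    - [-1, 1.1, 2.7, -1.4, 0, 0, 0]
    - [-1, 1.32, 3.27, -1.4, 0, 0, 0]
    - [-1, 1.32, 3.27, -1.4, 0, 0, 0]
    - [-1, 1.32, 3.27, -1.1, 0, 0, 0]
    - [-1, 1.32, 3.27, -0.85, 0, 0, 0]

```text
time_s: 19.7
ee_pos: [0.6163, -0.1179, 0.0847]
eef_rot: [-3.141, -0.0, 1.57]
force: [-0.2, 0.5, -2.0]
grip_width: 0.0372
grip_force: 20.0
```

Call:
move_arm:
  targets:
    - [-1, 0, 0, 0.1, 0, 0, 0]
    - [-1, 0, 0, 0.15, 0, 0, 0]
    - [-1, 0, 0, 0.18, 0, 0, 0]
    - [-1, 0, 0, 0.18, 0, 0, 0]
    - [-1, 0, 0, 0.18, 0, 0, 0]

```text
time_s: 20.2
ee_pos: [0.6174, -0.1179, 0.0775]
eef_rot: [3.141, 0.0, 1.571]
force: [-1.0, -1.1, 3.1]
grip_width: 0.0373
grip_force: 20.0
```

```bash
python3 - <<'E'
from m import *
for c in ['side','scene']:
    p,d=snap(c,c+'2.png')
    print(fig(c,d,'figure_blue_center',.055,.08,.019),fig(c,d,'figure_red_center',.055,.12,.019),fig(c,d,'figure_purple_center',.02,.042,.019))
E
```

```text
(array([ 0.616 , -0.1198]), 79, 0.0013) (array([ 0.6154, -0.0248]), 301, 0.0009) (array([ 0.4291, -0.0562]), 122, 0.0008)
(array([ 0.6184, -0.118 ]), 49, 0.0005) (array([ 0.6169, -0.0227]), 305, 0.0007) (array([ 0.4307, -0.0546]), 87, 0.0008)
```

Call:
move_arm:
  targets:
    - [1, 0, 0, 0, 0, 0, 0]
    - [1, 0, 0, 0, 0, 0, 0]
    - [1, 0, 0, 0, 0, 0, 0]
    - [1, 0, 0, 0, 0, 0, 0]
    - [1, 0, 0, 0, 0, 0, 0]
    - [1, 0, 0, 0, 0, 0, 0]
    - [1, 0, 0, 0, 0, 0, 0]
    - [1, 0, 0, -0.5, 0, 0, 0]
    - [1, 0, 0, -1.2, 0, 0, 0]
    - [1, 0, 0, -2.0, 0, 0, 0]
    - [1, 0, 0, -2.7, 0, 0, 0]
    - [1, 0, 0, -2.7, 0, 0, 0]

```text
time_s: 21.8
ee_pos: [0.6188, -0.1179, 0.2175]
eef_rot: [3.134, 0.002, 1.571]
force: [-0.7, -0.2, 1.3]
grip_width: 0.0938
grip_force: 0.0
```

Call:
move_arm:
  targets:
    - [1, 0, -0.5, 0, 0, 0, 0]
    - [1, 0.2, -1.1, 0, 0, 0, 0]
    - [1, 0.4, -1.8, 0, 0, 0, 0]
    - [1, 0.7, -2.5, 0, 0, 0, 0]
    - [1, 1, -3.2, 0, 0, 0, 0]
    - [1, 1.25, -3.75, 0, 0, 0, 0]
    - [1, 1.25, -3.75, 0, 0, 0, 0]
    - [1, 1.25, -3.75, 0, 0, 0, 0]

```text
time_s: 22.6
ee_pos: [0.4299, -0.0551, 0.212]
eef_rot: [3.141, 0.0, 1.571]
force: [-0.3, -0.9, -1.1]
grip_width: 0.0939
grip_force: 0.0
```

Call:
move_arm:
  targets:
    - [1, 0, 0, 0.6, 0, 0, 0]
    - [1, 0, 0, 1.2, 0, 0, 0]
    - [1, 0, 0, 1.8, 0, 0, 0]
    - [1, 0, 0, 2.4, 0, 0, 0]
    - [1, 0, 0, 3.0, 0, 0, 0]
    - [1, 0, 0, 3.4, 0, 0, 0]
    - [1, 0, 0, 3.62, 0, 0, 0]
    - [1, 0, 0, 3.62, 0, 0, 0]
    - [1, 0, 0, 3.62, 0, 0, 0]
    - [-1, 0, 0, 3.62, 0, 0, 0]
    - [-1, 0, 0, 3.62, 0, 0, 0]
    - [-1, 0, 0, 3.62, 0, 0, 0]

```text
time_s: 23.8
ee_pos: [0.4301, -0.0552, 0.0315]
eef_rot: [3.14, 0.0, 1.571]
force: [0.7, -0.5, -0.2]
grip_width: 0.0732
grip_force: 0.0
```

Call:
move_arm:
  targets:
    - [-1, 0, 0, 0, 0, 0, 0]
    - [-1, 0, 0, 0, 0, 0, 0]
    - [-1, 0, 0, 0, 0, 0, 0]
    - [-1, 0, 0, 0, 0, 0, 0]
    - [-1, 0, 0, 0, 0, 0, 0]
    - [-1, 0, 0, 0, 0, 0, 0]
    - [-1, 0, 0, 0, 0, 0, 0]

```text
time_s: 24.5
ee_pos: [0.4298, -0.0551, 0.031]
eef_rot: [3.142, 0.0, 1.571]
force: [0.1, 0.0, -0.6]
grip_width: 0.0374
grip_force: 20.0
```

Call:
move_arm:
  targets:
    - [-1, 0, 0, -0.2, 0, 0, 0]
    - [-1, 0, 0, -0.7, 0, 0, 0]
    - [-1, -0.2, 0, -1.2, 0, 0, 0]
    - [-1, -0.6, 0.2, -1.4, 0, 0, 0]
    - [-1, -1.3, 0.5, -1.4, 0, 0, 0]
    - [-1, -2.0, 0.9, -1.4, 0, 0, 0]
    - [-1, -2.7, 1.4, -1.4, 0, 0, 0]
    - [-1, -3.16, 2.0, -1.4, 0, 0, 0]
    - [-1, -3.16, 2.7, -1.4, 0, 0, 0]
    - [-1, -3.16, 3.3, -1.4, 0, 0, 0]
    - [-1, -3.16, 3.79, -1.4, 0, 0, 0]
    - [-1, -3.16, 3.79, -1.4, 0, 0, 0]

```text
time_s: 25.7
ee_pos: [0.621, -0.2127, 0.101]
eef_rot: [3.141, 0.0, 1.572]
force: [-1.1, 0.6, -1.7]
grip_width: 0.0372
grip_force: 20.0
```

Call:
move_arm:
  targets:
    - [-1, 0, 0, 0.25, 0, 0, 0]
    - [-1, 0, 0, 0.5, 0, 0, 0]
    - [-1, 0, 0, 0.65, 0, 0, 0]
    - [-1, 0, 0, 0.7, 0, 0, 0]
    - [-1, 0, 0, 0.73, 0, 0, 0]
    - [-1, 0, 0, 0.73, 0, 0, 0]
    - [-1, 0, 0, 0.73, 0, 0, 0]

```text
time_s: 26.4
ee_pos: [0.6191, -0.2133, 0.065]
eef_rot: [3.141, 0.0, 1.571]
force: [-3.3, 0.3, 4.9]
grip_width: 0.0373
grip_force: 20.0
```

```bash
python3 - <<'E'
from m import *
for c in ['side','scene']:
    p,d=snap(c,c+'3.png')
    print(fig(c,d,'figure_purple_center',.052,.076,.019),fig(c,d,'figure_blue_center',.055,.10,.019))
E
```

```text
(array([ 0.6177, -0.2143]), 75, 0.001) (array([ 0.6163, -0.1198]), 180, 0.001)
(array([ 0.6178, -0.2124]), 76, 0.0007) (array([ 0.617 , -0.1173]), 210, 0.0007)
```

View pics/scene3.png

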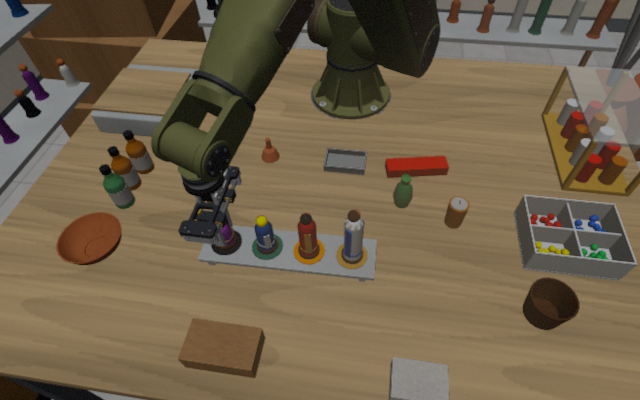

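The scene shows white (352,240), red (308,240) and blue (265,238) standing on gold, orange and green. Purple is on black at (225,240), still in the gripper; the candle and vase are where they started.

Call:
move_arm:
  targets:
    - [1, 0, 0, 0, 0, 0, 0]
    - [1, 0, 0, 0, 0, 0, 0]
    - [1, 0, 0, 0, 0, 0, 0]
    - [1, 0, 0, 0, 0, 0, 0]
    - [1, 0, 0, 0, 0, 0, 0]
    - [1, 0, 0, 0, 0, 0, 0]
    - [1, 0, 0, 0, 0, 0, 0]
    - [1, 0, 0, -0.5, 0, 0, 0]
    - [1, 0, 0, -1.2, 0, 0, 0]
    - [1, 0, 0, -2.0, 0, 0, 0]
    - [1, 0, 0, -2.7, 0, 0, 0]
    - [1, 0, 0, -2.7, 0, 0, 0]

```text
time_s: 27.9
ee_pos: [0.6208, -0.2137, 0.2052]
eef_rot: [3.134, 0.003, 1.571]
force: [0.2, 0.2, -0.1]
grip_width: 0.0935
grip_force: 0.0
```

Call:
move_arm:
  targets:
    - [1, 0, -0.4, 0, 0, 0, 0]
    - [1, 0, -1, 0, 0, 0, 0]
    - [1, 0, -1.6, 0, 0, 0, 0]
    - [1, 0, -2.2, 0, 0, 0, 0]
    - [1, 0, -2.6, 0, 0, 0, 0]
    - [1, 0, -2.6, 0, 0, 0, 0]

```text
time_s: 28.5
ee_pos: [0.4877, -0.2131, 0.1993]
eef_rot: [-3.141, -0.0, 1.57]
force: [0.4, -0.2, -0.5]
grip_width: 0.0939
grip_force: 0.0
```

```bash
python3 - <<'E'
from m import *
p,d=snap('side','side4.png'); p,d=snap('scene','scene4.png'); cv2.imwrite('pics/s4c.png',cv2.resize(p[150:300,180:480,::-1],None,fx=2.6,fy=2.6))
for k,h in [('purple',.076),('blue',.1),('red',.12),('white',.15)]: print(fig('scene',d,f'figure_{k}_center',.055,h,.019))
E
```

```text
None
(array([ 0.6172, -0.1173]), 211, 0.0007)
(array([ 0.617 , -0.0227]), 301, 0.0007)
(array([0.6152, 0.0725]), 477, 0.0006)
```

View pics/s4c.png

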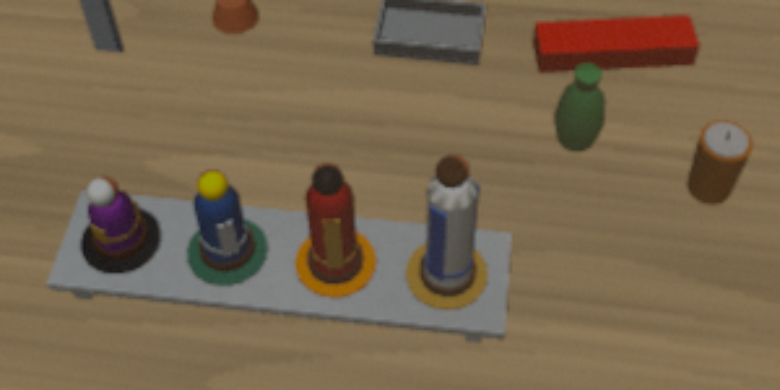

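All four figures stand upright and centred on their discs: purple at crop (115,230), blue (222,235), red (333,240), white (450,250). The vase and candle are unmoved.

```bash
python3 -c "
from station import ctrl
print(ctrl.hand_in())"
```

```text
the job is handed in; nothing more can be done
None
```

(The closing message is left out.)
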